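Third hand for a drawer front

TASK

Lift the white drawer front out of its wooden stand, gripping it gently (its lacquer bruises above 30 N), and hold it upright against the open end of the grey sprung drawer so that someone can screw it on: handle outwards, centred side to side, its lower edge level with the drawer's underside. Press it squarely inwards with a steady push of about 10 N (at least 6, at most 14) for three seconds or more, and finish while still holding it there with that push (do not let go), leaving the other things on the worktop alone.

Things in the scene. Friction and masses are not known exactly. Their poses are not given: they have to be found in the camera images.
- front: White lacquered board 16 mm thick (x), 196 wide (y), 140 high (z), 0.3 to 0.55 kg, standing upright in the stand. Origin: centre of its underside. Steel bar handle on its -x face (10 mm bar, 120 mm along y, 55 mm above the underside, 38 mm off mid-plane); the plain +x face goes against the drawer. Grip the middle of the top edge across the 16 mm; the upper 75 mm is bare.
- stand: Wooden stand fixed to the worktop, base 100 x 150 x 12 mm (x, y, z), origin centre of its underside. Four blocks (14 x 22 mm, 42 mm high from the worktop, at y = -60 and +60 mm) leave a slot about 21 mm wide along y, in which the front stands on the base, its underside 12 mm above the worktop. Draw the front straight up, more than 35 mm, to free it.
- drawer: Grey drawer 170 mm wide (y), 200 long (x), 118 high, open at the top and near end; 13 mm sides, 144 mm clear between them (room for a finger), 10 mm bottom. Origin: middle of the lower edge of the open end, 20 mm above the worktop; x points into the drawer (press this way), z up. The front bears on the ends of sides and bottom. It slides on +x against springs, 1 mm per newton, up to 25 mm.
- frame: Plywood runner frame carrying the drawer, fixed to the worktop, 215 x 210 mm, at most 97 mm high (the drawer sides reach 138 mm). It starts 45 mm behind the drawer's open end. Origin on the worktop right below the unpressed drawer's origin; same axes as the drawer.
- tin: Blue tin, 63 x 93 x 124 mm, loose, leave alone. Origin centre of its underside.
- caddy: White tea caddy, 73 x 73 x 114 mm, loose, leave alone. Origin centre of its underside.
- mug: Blue mug, 80 mm across, 90 mm high, loose, leave alone. Origin centre of its underside.
- jar: Amber glass jar with a white lid, 80 mm across, 130 mm high, loose, leave alone. Origin centre of its underside.
- screwdriver: Screwdriver with a red handle, about 200 mm long, lying crosswise (along world y) on the worktop in front of the robot, loose, leave alone.
- screwtray: Orange tray of screws, 70 x 90 x 28 mm, in front of the robot, loose, leave alone. Origin centre of its underside.
- handle (a point): Middle of the steel bar handle on the front, 38 mm from the board's mid-plane on its -x side, 55 mm above its underside.
Things that resemble listed ones, but are neither listed nor needed, are in the scene too. There is more than one size of the front; the job needs the middle-sized.

How it is judged:
On the way, in this order (a step that is already met when the one before it is completed fails the run):
1. the front is lifted clear of the stand in the gripper (z of front in the frame of stand above 0.044 m and contact force between the fingers and front above 1 N), for 0.1 s.
2. the front is pressed against the drawer with 6 to 14 N without a break for 2.5 s (contact force between front and drawer between 6 and 14 N), for 2.5 s.
At the end, for the whole second after the job is handed in: The front is gripped and off the worktop, pressed on the drawer's front end with 6 to 14 N, handle outwards, within 8 mm of centred side to side and of level with the drawer's underside, upright and square to the drawer within 0.07 rad, still, and clear of the stand (all of step 2 and contact force between the fingers and front above 1 N and y of front in the frame of drawer between -0.008 and 0.008 m and z of front in the frame of drawer between -0.008 and 0.008 m and x of front in the frame of drawer between -0.02 and 0 m and angle between the x axis of front and the x axis of drawer, either way round below 0.07 rad and angle between the z axis of front and the z axis of drawer, either way round below 0.07 rad and angle between front's own z axis and vertical below 0.07 rad and linear speed of front below 0.01 m/s and contact force between front and stand below 0.3 N and x of handle in the frame of drawer below -0.03 m); the arm keeps its last pose, push and grip.
It fails at once if the front is squeezed with more than 35 N a finger (70 N over both pads) (contact force between the fingers and front above 70 N).
It fails at once if the front is pressed on the drawer with more than 20 N (contact force between front and drawer above 20 N).
It fails at once if a bystander is disturbed (moved more than 15 mm) (distance of any of tin, caddy, mug, jar, screwdriver, screwtray from where it was at the start of the episode above 0.015 m).
It also fails if it takes over 58 s, if anything falls off the work surface, if the arm or the gripper's body presses on something with over 40 N, if the wrist force passes 120 N, or if a joint passes its speed limit or range.

ROBOT

A 6-joint arm with a two-finger parallel gripper is mounted at the origin on the work surface. World frame = base frame: x ahead of the robot, y to its left, z up, the work surface at z = 0. Lengths are in m, angles in rad, forces in N, time in s.
With the tool pointing down it reaches from about 0.35 to 0.85 m from the base axis. Payload 8.1 kg.
Tool frame: the origin (TCP) lies at the very end of the fingers, on their centre line; the grasp point (between the pads) lies 19 mm behind it; z points along the fingers, y is the line along which they close (so a half turn about z gives the same grasp; the last joint's range is limited). The gripper opens to 93 mm and grips with 3 to 60 N. Pads are 15 mm wide; open, the fingers measure 128 mm over their backs; the gripper's body (75 mm by 188 mm) begins 65 mm behind the grasp point.
Start: joints at [-1.342, 0.13, 1.488, -0, 1.523, -0.085], TCP at [0.185, -0.571, 0.219] pointing down, gripper open.
Joint ranges: [-2.96, 2.96], [-0.89, 2.26], [0.02, 2.5], [-1.34, 4.48], [0, 2.73], [-2.66, 2.66]. Speed limits (rad/s): [2.39, 2.39, 2.79, 3.14, 3.14, 3.14].

INTERFACE

Orientations are given as a rotation vector (axis times angle).
In Python, from plant import robot, imaging gives the robot as it stands.
- The arm moves only by the tool jog_arm, never from a script. Its argument "rows" is a list of rows, each a list of 2 entries, a list of its own where there are three numbers: the shift along the tool's x, y, z each as a share of 0.2 m, from -1 to 1, then the turn, a rotation vector about the tool's x, y, z each as a share of pi/2 rad, from -1 to 1. A call has 1 to 5 rows; each row is the pose to reach, as a shift and turn from the pose commanded when the call began, along the tool's axes at that moment; what a row does not reach only later rows make up. A row lasts 1/10 s, in which the tool goes at most 50 mm and 8.59 degrees, less where a joint would pass 70% of its speed; a pose out of reach is approached as far as the arm can. A call with a number of a shift or a turn outside -1 to 1 is refused whole. A call with a gripper value outside its range is refused whole. "hand" is the closure, from -1 (fully open) to 1 (shut), set as the call begins (left out, the last holds). The fingers move at their own pace and stop on an object; "squeeze" is the grip in N (left out, the last holds). Time passes only in rows, so rows that repeat a pose let the fingers close. It gives the time, the measured TCP pose, the force, the opening and the grip force at its end, in the units of the state.
- robot.read_state(): the state, without advancing time (a new reading comes with each control period).
- imaging.read_camera(name): name is "side" or "top" or "wrist"; returns a dict with "frame" (400x640x3 uint8, red, green, blue), "vertical_fov" (degrees; the focal length in pixels is half the picture's height over the tangent of half this angle, whatever the lens; pixels are square), "cx", "cy" (the principal point, pixels), "k1" (the pictures are not rectified: a ray, as slopes to the right and down, at radius r is drawn at 1 + k1 r^2 times it, then the intrinsics apply), "R" (3x3) and "t" (3): a world point X has camera coordinates R X + t. Camera axes: x right, y down, z forward; pixel columns grow to the right and rows downward; lengths in m; the calibration is good to about 2 mm. A picture is of the moment at which its call begins. There is no depth.
- robot.close_job(): hands the job in; it is judged then, once.
The state is a dict: "t": time; "q": joint angles; "dq": joint speeds; "joint_torque": joint torques, N m; "tool_pos": TCP position; "orientation": TCP orientation; "force": force on the tool from outside, world axes, zero at the start; "wrist_torque": the same for the moment, N m; "opening": finger opening in m; "gripper_force": force on a finger pad.
Only numpy, scipy, OpenCV 4.12 (cv2) and the standard library are available. Lean on these libraries where they do the work, as an engineer would, in place of code of your own. Each camera call takes 0.05 s, during which the arm holds its last target. There are 200 camera calls.

## Working session

There is one attempt and no reset: what is moved stays moved. The work goes in short steps, Python scripts to look and compute and a tool call to move; the robot and the scene stay as the last step left them, time stands still between calls to the robot, and variables do not carry over. Pictures are saved under pics/ and viewed, at most 10 in all, crops included, and the job is handed in when it is done.

Besides the shell and the picture viewer there is one more tool, called as name(argument=value, ...) on one line, values as JSON. jog_arm: Moves the arm, as the interface text tells. Its arguments: {"type":"object","properties":{"rows":{"type":"array"},"hand":{"type":"number"},"squeeze":{"type":"number"}},"required":["rows"]}

```bash
mkdir -p pics; cat > h.py <<'E'
import numpy as np, cv2, json
from plant import robot, imaging
from scipy.spatial.transform import Rotation as Ro
def snap(n,f):
    c=imaging.read_camera(n); cv2.imwrite('pics/'+f+'.png',c['frame'][:,:,::-1])
    np.savez('pics/'+f+'.npz',**{k:np.array(v) for k,v in c.items()}); return c
def load(f): return dict(np.load('pics/'+f+'.npz'))
def K(c):
    f=200/np.tan(np.radians(float(c['vertical_fov']))/2); return np.array([[f,0,float(c['cx'])],[0,f,float(c['cy'])],[0,0,1]])
def ray(c,p):
    d=np.array([float(c['k1']),0,0,0]); u=cv2.undistortPoints(np.array(p,float).reshape(-1,1,2),K(c),d).reshape(-1,2)
    R=np.array(c['R']);t=np.array(c['t']); return -R.T@t, np.c_[u,np.ones(len(u))]@R
def onz(c,p,z):
    o,d=ray(c,p); return o+d*((z-o[2])/d[:,2])[:,None]
def proj(c,X):
    return cv2.projectPoints(np.array(X,float).reshape(-1,1,3),cv2.Rodrigues(np.array(c['R']))[0],np.array(c['t'],float),K(c),np.array([float(c['k1']),0,0,0]))[0].reshape(-1,2)
E
python3 - <<'E'
from h import *
for n in('top','side','wrist'):
    c=snap(n,n+'0'); print(n,c['vertical_fov'],c['cx'],c['cy'],c['k1'],(-np.array(c['R']).T@c['t']).round(3),np.array(c['R']).round(2).tolist())
s=robot.read_state(); print(s)
E
```

```text
top 46.249916557634705 325.2426799596692 203.3543330068406 -0.0845629568349617 [ 0.171 -0.005  1.673] [[0.0, -1.0, -0.01], [-0.99, 0.0, -0.16], [0.16, 0.01, -0.99]]
side 54.433069969670385 318.6857531885828 192.63833518576342 -0.0692616210017078 [-0.132  0.734  1.051] [[-0.79, -0.62, -0.0], [-0.44, 0.57, -0.69], [0.43, -0.55, -0.72]]
wrist 68.30239929160419 319.74936641470526 202.29238027592203 -0.0275961722576982 [ 0.249 -0.55   0.384] [[0.31, -0.95, -0.0], [-0.92, -0.3, 0.24], [-0.23, -0.07, -0.97]]
{'t': 0.15, 'q': array([-1.34238449e+00,  1.31014977e-01,  1.48899588e+00, -1.71681510e-05,
        1.52301296e+00, -8.54028377e-02]), 'dq': array([-0.00081065, -0.00312309, -0.0043983 , -0.00036329, -0.00104127,
        0.00055175]), 'joint_torque': array([-1.11701356e-04, -5.60477185e+01, -4.92336488e+01,  7.67289125e-02,
        3.05575866e-02, -7.05006732e-05]), 'tool_pos': array([ 0.1851289 , -0.57027138,  0.21783039]), 'orientation': array([-3.10159010e+00, -4.90697159e-01,  1.87391335e-04]), 'force': array([-0.34740742, -0.47511468,  0.08850547]), 'wrist_torque': array([-0.06373355, -0.01371519, -0.03492481]), 'gripper_force': 0.0, 'opening': 0.09295397806644143}
```

View pics/top0.png

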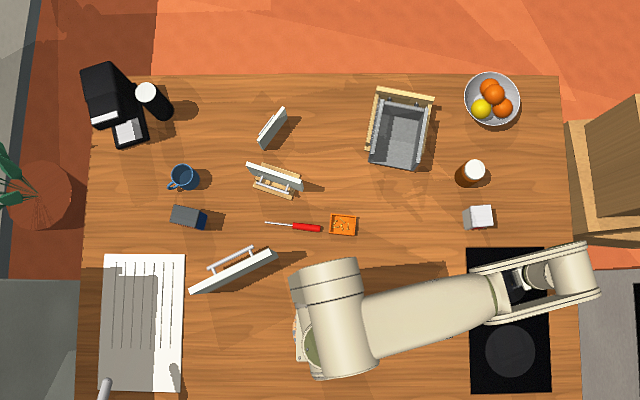

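View pics/side0.png

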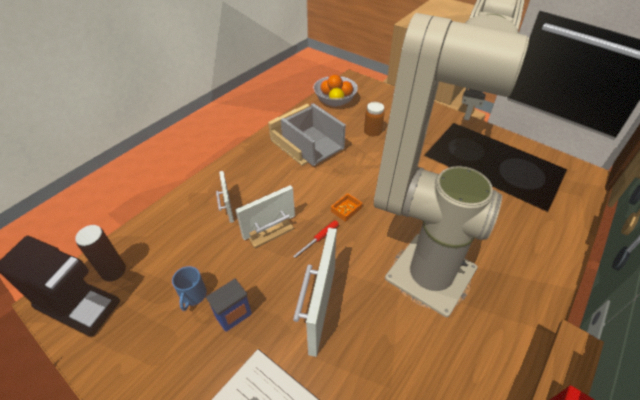

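Lookalikes for the front, in the top picture: a small board at (272,128), the board in the wooden stand at (275,177), and a large one at (233,270). I choose the middle-sized one in the stand; its handle faces the robot. The drawer is at (400,130), with its open end towards the robot. Next is a close crop to check.

```bash
python3 - <<'E'
import cv2,numpy as np
i=cv2.imread('pics/top0.png'); a=cv2.resize(i[150:210,235:315],(800,600),interpolation=cv2.INTER_CUBIC)
cv2.imwrite('pics/c1.png',a)
b=cv2.resize(i[80:180,355:445],(540,600),interpolation=cv2.INTER_CUBIC); cv2.imwrite('pics/c2.png',b)
E
```

```text
(no output)
```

View pics/c1.png

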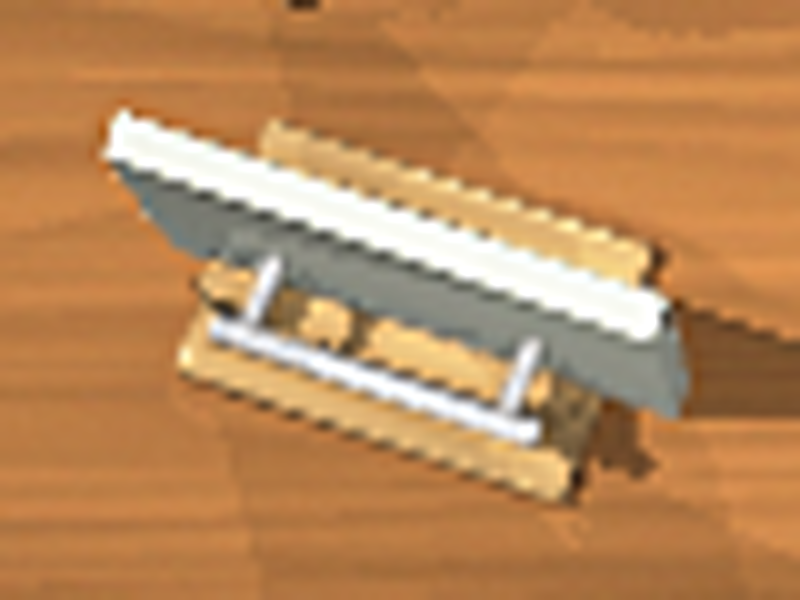

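View pics/c2.png

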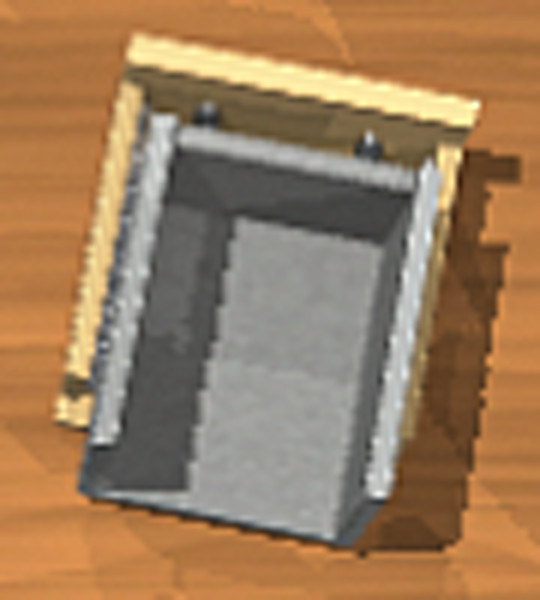

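The crop shows the middle board in the stand: its top edge runs from about (246,163) to (301,182), with the bar handle below it on the robot side. The second crop shows the drawer's side tops ending at about (372,153) and (418,162). I'll measure both.

```bash
python3 - <<'E'
from h import *
c=load('top0'); f=c['frame'].astype(int)
def comp(mask,box,n):
    x0,y0,x1,y1=box; m=np.zeros(mask.shape,np.uint8); m[y0:y1,x0:x1]=mask[y0:y1,x0:x1]
    k,l,s,ce=cv2.connectedComponentsWithStats(m); idx=np.argsort(-s[1:,4])[:n]+1
    return [np.argwhere(l==i)[:,::-1] for i in idx]
w=(f.min(2)>200)
for p in comp(w,(235,150,315,210),1):
    q=onz(c,p,0.152)[:,:2]; r=cv2.minAreaRect(q.astype(np.float32)); print('front',len(p),np.round(cv2.boxPoints(r),3).tolist(),r)
g=(f.min(2)>135)&(f.max(2)-f.min(2)<25)
for p in comp(g,(360,95,430,170),4):
    q=onz(c,p,0.138)[:,:2]; r=cv2.minAreaRect(q.astype(np.float32)); print('side',len(p),np.round(cv2.boxPoints(r),3).tolist(),r)
P=lambda s:[((x+.5)/6-.5+355,(y+.5)/6-.5+80) for x,y in s]
print(onz(c,P([(92,440),(117,447),(368,492),(390,500)]),0.138).round(3).tolist())
print(onz(c,P([(85,492),(352,547)]),0.02).round(3).tolist())
Q=lambda s:[((x+.5)/10-.5+235,(y+.5)/10-.5+150) for x,y in s]
print(onz(c,Q([(122,110),(103,157),(670,297),(653,342)]),0.152).round(3).tolist())
E
```

```text
front 252 [[0.48399999737739563, 0.09200000017881393], [0.49799999594688416, 0.08699999749660492], [0.5630000233650208, 0.2709999978542328], [0.5490000247955322, 0.2759999930858612]] ((0.5236856937408447, 0.18174119293689728), (0.19458244740962982, 0.014974032528698444), 70.5749282836914)
side 1216 [[0.5370000004768372, -0.27900001406669617], [0.7080000042915344, -0.31299999356269836], [0.7329999804496765, -0.18799999356269836], [0.5619999766349792, -0.15399999916553497]] ((0.634951114654541, -0.23342037200927734), (0.12671396136283875, 0.1742323786020279), 78.72695922851562)
side 232 [[0.5910000205039978, -0.15700000524520874], [0.7860000133514404, -0.19699999690055847], [0.7900000214576721, -0.1770000010728836], [0.5950000286102295, -0.13699999451637268]] ((0.6903451681137085, -0.16687168180942535), (0.020315950736403465, 0.19918003678321838), 78.41731262207031)
side 210 [[0.5600000023841858, -0.3109999895095825], [0.7570000290870667, -0.3490000069141388], [0.7590000033378601, -0.33500000834465027], [0.5630000233650208, -0.296999990940094]] ((0.659566342830658, -0.3231111168861389), (0.014438680373132229, 0.20029136538505554), 79.0959243774414)
side 122 [[0.7429999709129333, -0.33000001311302185], [0.7549999952316284, -0.3319999873638153], [0.7820000052452087, -0.20100000500679016], [0.7699999809265137, -0.1979999989271164]] ((0.7623676657676697, -0.2652948498725891), (0.1339356154203415, 0.012238699942827225), 78.23741149902344)
[[0.594, -0.144, 0.138], [0.589, -0.158, 0.138], [0.564, -0.3, 0.138], [0.559, -0.312, 0.138]]
[[0.593, -0.15, 0.02], [0.559, -0.311, 0.02]]
[[0.564, 0.27, 0.152], [0.548, 0.276, 0.152], [0.5, 0.085, 0.152], [0.484, 0.091, 0.152]]
```

```bash
cat >> h.py <<'E'
def Rgoal(deg): # tool down, tool y along world heading deg
    a=np.radians(deg); y=np.array([np.cos(a),np.sin(a),0]); z=np.array([0,0,-1.]); return np.c_[np.cross(y,z),y,z]
def go(p,deg,R0=None,p0=None):
    s=robot.read_state(); R0=Ro.from_rotvec(s['orientation']).as_matrix() if R0 is None else R0; p0=s['tool_pos'] if p0 is None else p0
    print('shift',(R0.T@(np.array(p)-p0)/.2).round(3).tolist(),'turn',(Ro.from_matrix(R0.T@Rgoal(deg)).as_rotvec()/(np.pi/2)).round(3).tolist())
E
python3 -c "
from h import *
go([.42,-.25,.30],-11.4)"
```

```text
shift [1.611, -1.161, -0.409] turn [-0.001, -0.001, -0.674]
```

jog_arm(rows=[[[0.8, -0.6, -0.4], [0, 0, -0.34]], [[0.8, -0.6, -0.4], [0, 0, -0.34]], [[0.8, -0.6, -0.4], [0, 0, -0.34]], [[0.8, -0.6, -0.4], [0, 0, -0.34]], [[0.8, -0.6, -0.4], [0, 0, -0.34]]], hand=-1, squeeze=20)

```text
t: 0.65
tool_pos: [0.3028, -0.4049, 0.3012]
orientation: [2.857, 1.299, 0.002]
force: [-0.3, -0.1, 0.1]
opening: 0.0929
gripper_force: 0.0
```

```bash
python3 -c "
from h import *
go([.42,-.25,.30],-11.4)"
```

```text
shift [0.969, -0.068, 0.006] turn [0.002, 0.0, -0.33]
```

jog_arm(rows=[[[0.97, -0.07, 0], [0, 0, -0.33]], [[0.97, -0.07, 0], [0, 0, -0.33]], [[0.97, -0.07, 0], [0, 0, -0.33]], [[0.97, -0.07, 0], [0, 0, -0.33]], [[0.97, -0.07, 0], [0, 0, -0.33]]])

```text
t: 1.15
tool_pos: [0.4205, -0.2487, 0.2981]
orientation: [-2.429, -1.99, -0.002]
force: [-0.6, -0.4, -0.2]
opening: 0.093
gripper_force: 0.0
```

```bash
python3 -c "
from h import *
snap('wrist','wd'); print(robot.read_state()['tool_pos'])
go([.504,.188,.30],-19.4)"
```

```text
[ 0.4192052  -0.25075286  0.29803968]
shift [2.234, -0.023, -0.009] turn [-0.001, -0.0, 0.087]
```

View pics/wd.png

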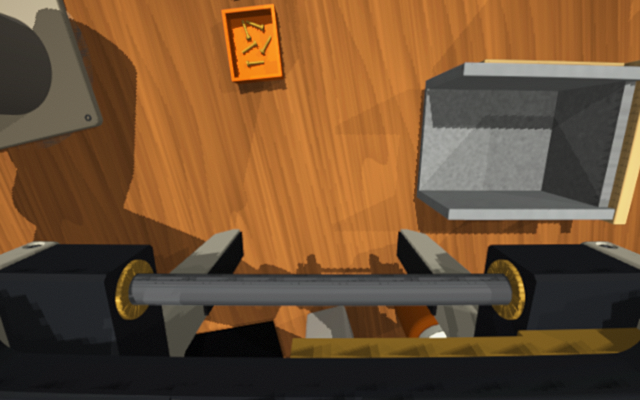

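The wrist view shows the drawer's open end. Its side tops end at about (464,70) and (449,214), and the bottom lip runs (427,82)-(419,191).

```bash
python3 - <<'E'
from h import *
c=load('wd'); g=cv2.cvtColor(c['frame'],cv2.COLOR_RGB2GRAY)
pts=np.float32([[464,65],[466,76],[448,208],[450,219],[427,82],[419,191]]).reshape(-1,1,2)
p=cv2.cornerSubPix(g,pts.copy(),(4,4),(-1,-1),(3,30,.01)).reshape(-1,2); print(p.tolist())
for q in (pts.reshape(-1,2),p):
  a=onz(c,q[:4],.138); b=onz(c,q[4:],.02)
  print(a.round(4)[:,:2].tolist(),b.round(4)[:,:2].tolist(), 'ctr',(a[0]+a[3])/2, (b[0]+b[1])/2, 'yaw',np.degrees(np.arctan2(*( (a[3]-a[0])[:2]*[-1,1])*-1))*1, np.linalg.norm(a[0]-a[3]),np.degrees(np.arctan2((b[0]-b[1])[0],(b[0]-b[1])[1])))
E
```

```text
[[464.14495849609375, 62.657875061035156], [463.0163269042969, 74.77391052246094], [448.8768310546875, 208.77658081054688], [447.82373046875, 219.14486694335938], [425.2455139160156, 80.6862564086914], [417.0520935058594, 188.6853790283203]]
[[0.5924, -0.1488], [0.5935, -0.1599], [0.561, -0.2988], [0.5621, -0.3126]] [[0.5956, -0.1492], [0.5653, -0.3045]] ctr [ 0.57728647 -0.23070643  0.138     ] [ 0.58041839 -0.22687129  0.02      ] yaw -10.492125393429966 0.16652250313628647 11.028087704179216
[[0.5928, -0.1466], [0.5906, -0.1582], [0.562, -0.2999], [0.5596, -0.3122]] [[0.5933, -0.147], [0.5627, -0.3003]] ctr [ 0.57620205 -0.22942397  0.138     ] [ 0.57802337 -0.22364643  0.02      ] yaw -11.337262476608226 0.16893850219243106 11.269159796995213
```

jog_arm(rows=[[[1, 0, 0], [0, 0, 0.04]], [[1, 0, 0], [0, 0, 0.04]], [[1, 0, 0], [0, 0, 0.04]], [[1, 0, 0], [0, 0, 0.04]], [[1, 0, 0], [0, 0, 0.04]]])

```text
t: 1.7
tool_pos: [0.4593, -0.0529, 0.2984]
orientation: [-2.494, -1.909, -0.001]
force: [-0.1, -0.6, 0.2]
opening: 0.0931
gripper_force: 0.0
```

jog_arm(rows=[[[1, 0, 0], [0, 0, 0.04]], [[1, 0, 0], [0, 0, 0.04]], [[1, 0, 0], [0, 0, 0.04]], [[1, 0, 0], [0, 0, 0.04]], [[1, 0, 0], [0, 0, 0.04]]])

```text
t: 2.2
tool_pos: [0.5125, 0.139, 0.2973]
orientation: [-2.553, -1.827, 0.001]
force: [-1.1, -0.2, -0.7]
opening: 0.0929
gripper_force: 0.0
```

```bash
python3 -c "
from h import *
snap('wrist','wf')
go([.524,.182,.26],-19.4)"
```

```text
shift [0.235, -0.017, 0.187] turn [-0.001, 0.001, 0.006]
```

View pics/wf.png

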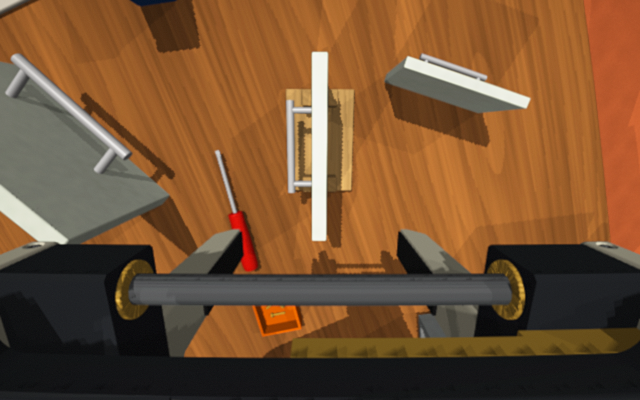

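The board lies straight along tool x: its top edge spans columns 312-328 and rows 52-240, between the fingers, with the handle on the left (robot side).

```bash
python3 - <<'E'
from h import *
c=load('wf'); f=c['frame'].astype(int)
m=((f.min(2)>215)).astype(np.uint8); m[:,:305]=0;m[:,335:]=0;m[243:]=0;m[:45]=0
p=np.argwhere(m)[:,::-1]; q=onz(c,p,.152)[:,:2]; r=cv2.minAreaRect(q.astype(np.float32)); print(r,p.min(0),p.max(0))
go([*r[0],.12],-19.4)
go([*r[0],.10],-19.4)
E
```

```text
((0.5212132930755615, 0.18077188730239868), (0.19260849058628082, 0.022075025364756584), 70.86289978027344) [305  53] [326 239]
shift [0.225, -0.028, 0.887] turn [-0.001, 0.001, 0.006]
shift [0.225, -0.027, 0.987] turn [-0.001, 0.001, 0.006]
```

jog_arm(rows=[[[0.23, -0.02, 0.2], [0, 0, 0]], [[0.23, -0.02, 0.4], [0, 0, 0]], [[0.23, -0.02, 0.6], [0, 0, 0]], [[0.23, -0.02, 0.6], [0, 0, 0]], [[0.23, -0.02, 0.6], [0, 0, 0]]])

```text
t: 2.75
tool_pos: [0.5229, 0.1787, 0.1789]
orientation: [-2.559, -1.822, 0.003]
force: [0.5, -0.3, 0.7]
opening: 0.0931
gripper_force: 0.0
```

```bash
python3 -c "
from h import *
print(robot.read_state()['tool_pos'])
go([.5235,.181,.10],-19.4)"
```

```text
[0.52291554 0.17873369 0.17889433]
shift [0.012, -0.001, 0.394] turn [-0.001, 0.001, 0.003]
```

jog_arm(rows=[[[0.01, 0, 0.15], [0, 0, 0]], [[0.01, 0, 0.3], [0, 0, 0]], [[0.01, 0, 0.4], [0, 0, 0]], [[0.01, 0, 0.4], [0, 0, 0]], [[0.01, 0, 0.4], [0, 0, 0]]])

```text
t: 3.25
tool_pos: [0.5255, 0.1825, 0.1017]
orientation: [2.556, 1.824, 0.005]
force: [-0.0, -0.4, 0.3]
opening: 0.093
gripper_force: 0.0
```

jog_arm(rows=[[[0, 0, 0], [0, 0, 0]], [[0, 0, 0], [0, 0, 0]], [[0, 0, 0], [0, 0, 0]], [[0, 0, 0], [0, 0, 0]], [[0, 0, 0], [0, 0, 0]]], hand=1, squeeze=20)

```text
t: 3.75
tool_pos: [0.5235, 0.1831, 0.0989]
orientation: [2.556, 1.826, 0.0]
force: [-0.1, -0.5, -0.6]
opening: 0.0576
gripper_force: 0.0
```

jog_arm(rows=[[[0, 0, 0], [0, 0, 0]], [[0, 0, 0], [0, 0, 0]], [[0, 0, 0], [0, 0, 0]], [[0, 0, 0], [0, 0, 0]], [[0, 0, 0], [0, 0, 0]]])

```text
t: 4.25
tool_pos: [0.5235, 0.183, 0.0986]
orientation: [2.556, 1.826, 0.0]
force: [-0.7, -1.5, 0.0]
opening: 0.0178
gripper_force: 0.1
```

jog_arm(rows=[[[0, 0, 0], [0, 0, 0]], [[0, 0, 0], [0, 0, 0]], [[0, 0, 0], [0, 0, 0]], [[0, 0, 0], [0, 0, 0]], [[0, 0, 0], [0, 0, 0]]])

```text
t: 4.75
tool_pos: [0.5235, 0.183, 0.0986]
orientation: [2.556, 1.826, -0.0]
force: [0.6, 0.3, 0.5]
opening: 0.0163
gripper_force: 20.0
```

jog_arm(rows=[[[0, 0, -0.03], [0, 0, 0]], [[0, 0, -0.06], [0, 0, 0]], [[0, 0, -0.1], [0, 0, 0]], [[0, 0, -0.15], [0, 0, 0]], [[0, 0, -0.2], [0, 0, 0]]])

```text
t: 5.25
tool_pos: [0.523, 0.1832, 0.1396]
orientation: [-2.556, -1.826, 0.001]
force: [0.2, -0.2, -5.1]
opening: 0.0161
gripper_force: 20.0
```

jog_arm(rows=[[[0, 0, -0.1], [0, 0, 0]], [[0, 0, -0.2], [0, 0, 0]], [[0, 0, -0.3], [0, 0, 0]], [[0, 0, -0.3], [0, 0, 0]], [[0, 0, -0.3], [0, 0, 0]]])

```text
t: 5.75
tool_pos: [0.5235, 0.1832, 0.199]
orientation: [2.556, 1.826, 0.001]
force: [-1.5, -0.5, -4.4]
opening: 0.0158
gripper_force: 20.0
```

```bash
python3 -c "
from h import *
print(robot.read_state())
a=np.radians(-11.3);x=np.array([np.cos(a),np.sin(a)]);o=np.array([.5765,-.2295])
go([*(o-.06*x),.20],-11.3)"
```

```text
{'t': 5.75, 'q': array([2.44028460e-01, 1.70636256e-02, 1.64308748e+00, 2.46361006e-04,
       1.48073518e+00, 5.74019137e-01]), 'dq': array([-1.68366517e-03,  2.00242554e-02,  3.34416271e-02,  7.48072472e-04,
       -4.76481039e-03, -4.82504137e-05]), 'joint_torque': array([ 1.83847861e-02, -5.41227329e+01, -5.32919312e+01,  8.51792819e-02,
        2.78763869e-02, -6.36829336e-04]), 'tool_pos': array([0.52350473, 0.18320647, 0.19895196]), 'orientation': array([2.55613347e+00, 1.82635901e+00, 1.17354727e-03]), 'force': array([-1.50977727, -0.48222367, -4.41415578]), 'wrist_torque': array([-0.02232921, -0.09038769,  0.01511424]), 'gripper_force': 19.998914301395416, 'opening': 0.015814160660343975}
shift [-1.906, 0.622, -0.006] turn [0.0, -0.0, -0.085]
```

jog_arm(rows=[[[-0.1, 0, 0], [0, 0, 0]], [[-0.25, 0.05, 0], [0, 0, -0.02]], [[-0.4, 0.1, 0], [0, 0, -0.02]], [[-0.55, 0.15, 0], [0, 0, -0.03]], [[-0.7, 0.2, 0], [0, 0, -0.04]]])

```text
t: 6.25
tool_pos: [0.5146, 0.0366, 0.1967]
orientation: [-2.495, -1.906, 0.003]
force: [0.1, -1.2, -4.0]
opening: 0.0162
gripper_force: 20.0
```

jog_arm(rows=[[[-0.15, 0.05, 0], [0, 0, 0]], [[-0.3, 0.1, 0], [0, 0, -0.02]], [[-0.45, 0.15, 0], [0, 0, -0.02]], [[-0.6, 0.2, 0], [0, 0, -0.03]], [[-0.7, 0.24, 0], [0, 0, -0.04]]])

```text
t: 6.75
tool_pos: [0.524, -0.1118, 0.1967]
orientation: [-2.435, -1.981, 0.003]
force: [0.2, 0.3, -4.5]
opening: 0.0158
gripper_force: 20.0
```

```bash
python3 -c "
from h import *
a=np.radians(-11.3);x=np.array([np.cos(a),np.sin(a)]);o=np.array([.5765,-.2295])
go([*(o-.06*x),.20],-11.3)"
```

```text
shift [-0.525, 0.077, -0.017] turn [-0.002, 0.0, -0.005]
```

jog_arm(rows=[[[-0.15, 0.03, 0], [0, 0, 0]], [[-0.3, 0.05, 0], [0, 0, 0]], [[-0.45, 0.08, 0], [0, 0, -0.005]], [[-0.52, 0.08, 0], [0, 0, -0.005]], [[-0.52, 0.08, 0], [0, 0, -0.005]]])

```text
t: 7.25
tool_pos: [0.5185, -0.2164, 0.197]
orientation: [-2.429, -1.988, 0.002]
force: [-0.4, 0.8, -4.4]
opening: 0.0159
gripper_force: 20.0
```

jog_arm(rows=[[[0, 0, 0.1], [0, 0, 0]], [[0, 0, 0.2], [0, 0, 0]], [[0, 0, 0.3], [0, 0, 0]], [[0, 0, 0.4], [0, 0, 0]], [[0, 0, 0.4], [0, 0, 0]]])

```text
t: 7.75
tool_pos: [0.5172, -0.2124, 0.1144]
orientation: [-2.422, -1.989, 0.004]
force: [-0.7, 0.8, -4.3]
opening: 0.0159
gripper_force: 20.0
```

```bash
python3 -c "
from h import *
print(robot.read_state()['tool_pos'])
snap('wrist','wg');snap('side','sg');snap('top','tg')
a=np.radians(-11.3);x=np.array([np.cos(a),np.sin(a)]);o=np.array([.5765,-.2295])
go([*(o-.06*x),.1066],-11.3)"
```

```text
[ 0.51718202 -0.2123986   0.11438608]
shift [-0.018, -0.009, 0.064] turn [0.0, -0.0, 0.001]
```

View pics/wg.png

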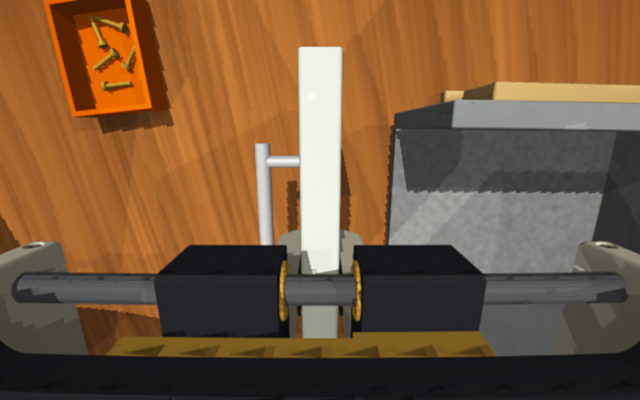

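View pics/sg.png

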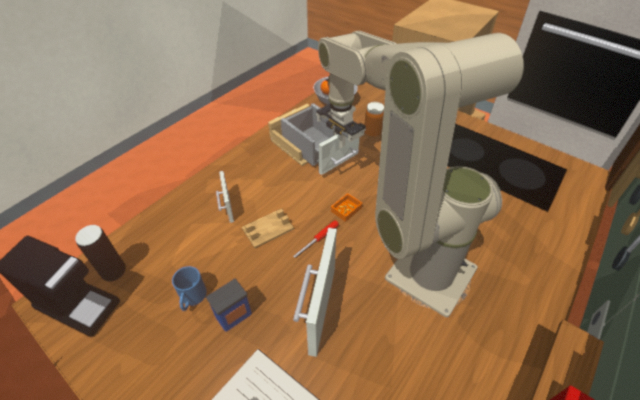

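The wrist view shows the board's +y end at row 46 (columns 300-342), and the drawer's near side top corner at about (455,101). The side view shows the board upright in the gripper, just in front of the drawer. I'll check centring within this one picture.

```bash
python3 - <<'E'
from h import *
c=load('wg'); zt=.1144+.0534
a=np.radians(-11.3);x=np.array([np.cos(a),np.sin(a)]);y=np.array([-x[1],x[0]]);o=np.array([.5765,-.2295])
F=lambda p,z:[((v[:2]-o)@x,(v[:2]-o)@y) for v in onz(c,p,z)]
print('board end corners',np.round(F([(299.5,46.5),(341.5,46.5)],zt),4).tolist())
print('board edges lower',np.round(F([(301,225),(340,225)],zt),4).tolist())
print('drawer side',np.round(F([(455,101),(453,127),(600,102),(600,129)],.138),4).tolist())
print('bottom lip',np.round(F([(395,129),(388,243)],.02),4).tolist())
s=robot.read_state()['tool_pos'];print('tcp',(s[:2]-o)@x,(s[:2]-o)@y)
E
```

```text
board end corners [[-0.0687, 0.1004], [-0.0539, 0.1004]]
board edges lower [[-0.069, 0.0344], [-0.0532, 0.0344]]
drawer side [[0.0009, 0.085], [0.0012, 0.0732], [0.0702, 0.0855], [0.0729, 0.0732]]
bottom lip [[0.0021, 0.0722], [0.0021, -0.0324]]
tcp -0.05818397378937108 0.0035841196032218164
```

jog_arm(rows=[[[-0.012, 0, 0], [0, 0, 0]], [[-0.012, 0.05, 0.02], [0, 0, 0]], [[-0.012, 0.1, 0.04], [0, 0, 0]], [[-0.012, 0.15, 0.05], [0, 0, 0]], [[-0.012, 0.15, 0.05], [0, 0, 0]]])

```text
t: 8.4
tool_pos: [0.5499, -0.2236, 0.1081]
orientation: [-2.429, -1.993, -0.0]
force: [-0.9, -1.1, -4.1]
opening: 0.0158
gripper_force: 20.0
```

jog_arm(rows=[[[0, 0, 0], [0, 0, 0]], [[0, 0, 0], [0, 0, 0]], [[0, 0, 0], [0, 0, 0]]])

```text
t: 8.7
tool_pos: [0.5485, -0.2234, 0.1086]
orientation: [-2.429, -1.992, 0.0]
force: [-0.5, -0.2, -3.9]
opening: 0.0158
gripper_force: 20.0
```

```bash
cat > m.py <<'E'
from h import *
a=np.radians(-11.3);x=np.array([np.cos(a),np.sin(a)]);y=np.array([-x[1],x[0]]);o=np.array([.5765,-.2295])
s=robot.read_state();p=s['tool_pos'];print('tcp',s['t'],((p[:2]-o)@x).round(4),((p[:2]-o)@y).round(4),p[2].round(4),'push',-(s['force'][:2]@x).round(2),(s['force'][:2]@y).round(2),s['force'][2].round(2),s['opening'],s['gripper_force'],s['wrist_torque'].round(2))
go([*p[:2],.1066],-11.3)
E
python3 m.py
```

```text
tcp 8.7 -0.0286 0.0005 0.1086 push 0.47 -0.33 -3.91 0.015777354368556238 19.99949723482132 [-0.02 -0.07  0.01]
shift [-0.0, 0.0, 0.01] turn [-0.0, -0.0, 0.0]
```

jog_arm(rows=[[[0, 0.03, 0.01], [0, 0, 0]], [[0, 0.06, 0.01], [0, 0, 0]], [[0, 0.09, 0.01], [0, 0, 0]], [[0, 0.09, 0.01], [0, 0, 0]], [[0, 0.09, 0.01], [0, 0, 0]]])

```text
t: 9.2
tool_pos: [0.5665, -0.2269, 0.1066]
orientation: [-2.429, -1.993, 0.0]
force: [-0.1, -0.3, -6.1]
opening: 0.0158
gripper_force: 20.0
```

jog_arm(rows=[[[0, 0.005, 0], [0, 0, 0]], [[0, 0.01, 0], [0, 0, 0]], [[0, 0.015, 0], [0, 0, 0]], [[0, 0.02, 0], [0, 0, 0]], [[0, 0.02, 0], [0, 0, 0]]])

```text
t: 9.7
tool_pos: [0.5702, -0.2277, 0.1066]
orientation: [-2.429, -1.992, 0.0]
force: [-1.8, 1.1, -4.5]
opening: 0.0159
gripper_force: 20.0
```

```bash
python3 m.py
```

```text
tcp 9.7 -0.0065 0.0005 0.1066 push 1.95 0.71 -4.5 0.015876668421760234 20.002931356430054 [-0.03  0.1  -0.12]
shift [-0.0, 0.0, 0.0] turn [-0.0, -0.0, 0.0]
```

Contact is beginning, so I push on about 8 mm, slowly.

jog_arm(rows=[[[0, 0.005, 0], [0, 0, 0]], [[0, 0.01, 0], [0, 0, 0]], [[0, 0.015, 0], [0, 0, 0]], [[0, 0.02, 0], [0, 0, 0]], [[0, 0.02, 0], [0, 0, 0]]])

```text
t: 10.2
tool_pos: [0.574, -0.2285, 0.1066]
orientation: [-2.428, -1.992, 0.001]
force: [-4.3, 1.7, -2.3]
opening: 0.0157
gripper_force: 20.0
```

jog_arm(rows=[[[0, 0.005, 0], [0, 0, 0]], [[0, 0.01, 0], [0, 0, 0]], [[0, 0.015, 0], [0, 0, 0]], [[0, 0.02, 0], [0, 0, 0]], [[0, 0.02, 0], [0, 0, 0]]])

```text
t: 10.7
tool_pos: [0.5773, -0.2292, 0.1064]
orientation: [-2.428, -1.991, 0.002]
force: [-8.2, 1.0, -0.3]
opening: 0.0157
gripper_force: 20.0
```

```bash
python3 m.py
```

```text
tcp 10.7 0.0007 0.0005 0.1064 push 8.25 -0.63 -0.25 0.015682049989286143 20.012520253658295 [ 0.22  1.19 -0.2 ]
shift [0.0, -0.0, -0.001] turn [-0.001, -0.0, 0.0]
```

jog_arm(rows=[[[0, 0.005, 0], [0, 0, 0]], [[0, 0.01, 0], [0, 0, 0]], [[0, 0.01, 0], [0, 0, 0]], [[0, 0.01, 0], [0, 0, 0]], [[0, 0.01, 0], [0, 0, 0]]])

```text
t: 11.2
tool_pos: [0.5788, -0.2294, 0.1064]
orientation: [-2.427, -1.991, 0.003]
force: [-9.1, 2.3, 0.1]
opening: 0.016
gripper_force: 20.0
```

```bash
python3 - <<'E'
from h import *
import m
snap('wrist','wh'); c=snap('side','sh')
i=cv2.imread('pics/sh.png')[85:205,260:400]; w=cv2.imread('pics/wh.png')[0:260,230:550]
cv2.imwrite('pics/cmp.png',np.hstack([cv2.resize(i,(420,360),interpolation=cv2.INTER_CUBIC),cv2.resize(w,(380,360))[:, :380]]))
for _ in range(4): import importlib; importlib.reload(m); imaging.read_camera('wrist')
E
```

```text
tcp 11.2 0.0023 0.0005 0.1064 push 9.39 0.43 0.12 0.01596640211843618 20.012350380420685 [ 0.26  1.45 -0.19]
shift [0.0, -0.0, -0.001] turn [-0.002, -0.0, 0.0]
tcp 11.3 0.0023 0.0005 0.1064 push 10.51 0.04 0.01 0.01607615737415207 20.012313723564148 [ 0.24  1.44 -0.2 ]
shift [0.0, -0.0, -0.001] turn [-0.002, -0.0, 0.0]
tcp 11.35 0.0023 0.0005 0.1064 push 9.7 0.69 0.45 0.01569587539616514 20.01224398612976 [ 0.21  1.47 -0.2 ]
shift [0.0, -0.0, -0.001] turn [-0.002, -0.0, 0.0]
tcp 11.4 0.0023 0.0005 0.1064 push 10.18 0.05 0.96 0.015871400040567737 20.01221001148224 [ 0.21  1.41 -0.21]
shift [0.0, -0.0, -0.001] turn [-0.002, -0.0, 0.0]
tcp 11.45 0.0023 0.0005 0.1064 push 10.21 0.92 -0.22 0.015717423393689717 20.012180507183075 [ 0.24  1.43 -0.19]
shift [0.0, -0.0, -0.001] turn [-0.002, -0.0, 0.0]
```

View pics/cmp.png

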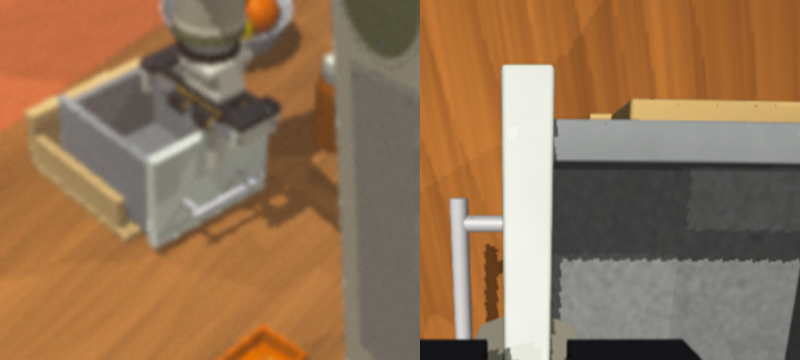

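The composite shows the board flush against the drawer's end with the handle outward. The push is about 10 N. Now I hold, then check centring.

jog_arm(rows=[[[0, 0, 0], [0, 0, 0]], [[0, 0, 0], [0, 0, 0]], [[0, 0, 0], [0, 0, 0]], [[0, 0, 0], [0, 0, 0]], [[0, 0, 0], [0, 0, 0]]])

```text
t: 12.0
tool_pos: [0.5788, -0.2294, 0.1064]
orientation: [-2.427, -1.991, 0.003]
force: [-9.8, 1.9, 0.2]
opening: 0.0161
gripper_force: 20.0
```

jog_arm(rows=[[[0, 0, 0], [0, 0, 0]], [[0, 0, 0], [0, 0, 0]], [[0, 0, 0], [0, 0, 0]], [[0, 0, 0], [0, 0, 0]], [[0, 0, 0], [0, 0, 0]]])

```text
t: 12.5
tool_pos: [0.5788, -0.2295, 0.1064]
orientation: [-2.427, -1.991, 0.003]
force: [-9.4, 2.5, -0.0]
opening: 0.016
gripper_force: 20.0
```

jog_arm(rows=[[[0, 0, 0], [0, 0, 0]], [[0, 0, 0], [0, 0, 0]], [[0, 0, 0], [0, 0, 0]], [[0, 0, 0], [0, 0, 0]], [[0, 0, 0], [0, 0, 0]]])

```text
t: 13.0
tool_pos: [0.5788, -0.2295, 0.1064]
orientation: [-2.427, -1.991, 0.003]
force: [-9.9, 1.9, 0.6]
opening: 0.0163
gripper_force: 20.0
```

jog_arm(rows=[[[0, 0, 0], [0, 0, 0]], [[0, 0, 0], [0, 0, 0]], [[0, 0, 0], [0, 0, 0]], [[0, 0, 0], [0, 0, 0]], [[0, 0, 0], [0, 0, 0]]])

```text
t: 13.5
tool_pos: [0.5788, -0.2294, 0.1063]
orientation: [-2.427, -1.991, 0.003]
force: [-10.3, 2.7, 0.8]
opening: 0.0158
gripper_force: 20.0
```

jog_arm(rows=[[[0, 0, 0], [0, 0, 0]], [[0, 0, 0], [0, 0, 0]], [[0, 0, 0], [0, 0, 0]], [[0, 0, 0], [0, 0, 0]], [[0, 0, 0], [0, 0, 0]]])

```text
t: 14.0
tool_pos: [0.5789, -0.2294, 0.1064]
orientation: [-2.427, -1.991, 0.003]
force: [-9.7, 3.3, -0.6]
opening: 0.016
gripper_force: 20.0
```

jog_arm(rows=[[[0, 0, 0], [0, 0, 0]], [[0, 0, 0], [0, 0, 0]], [[0, 0, 0], [0, 0, 0]], [[0, 0, 0], [0, 0, 0]], [[0, 0, 0], [0, 0, 0]]])

```text
t: 14.5
tool_pos: [0.5789, -0.2295, 0.1064]
orientation: [-2.427, -1.991, 0.003]
force: [-9.0, 2.0, 0.7]
opening: 0.0158
gripper_force: 20.0
```

jog_arm(rows=[[[0, 0, 0], [0, 0, 0]], [[0, 0, 0], [0, 0, 0]], [[0, 0, 0], [0, 0, 0]], [[0, 0, 0], [0, 0, 0]], [[0, 0, 0], [0, 0, 0]]])

```text
t: 15.0
tool_pos: [0.5789, -0.2295, 0.1064]
orientation: [-2.427, -1.991, 0.002]
force: [-9.9, 2.3, 1.3]
opening: 0.0157
gripper_force: 20.0
```

```bash
python3 - <<'E'
from m import *
c=load('wh'); zt=.1064+.0534
F=lambda p,z:np.round([((v[:2]-o)@x,(v[:2]-o)@y) for v in onz(c,p,z)],4).tolist()
k=260/360;kx=320/380
X=lambda u,v:(230+(u-420)*kx,v*k)
print(F([X(502,65),X(553,65),X(505,300),X(551,300)],zt), F([X(556,120),X(556,161),X(780,122)],.138))
for _ in range(3):
    imaging.read_camera('wrist'); s=robot.read_state(); print(s['force'].round(1))
# board lower corner heights in the side view: crop px (158,248) = +y lower corner, expected projection
c=load('sh'); bx=.0023-.003; B=[[*(o+(bx+d)*x+yy*y),z] for d in(-.008,) for yy in(.098,-.098) for z in(.0198,.1598)]
q=proj(c,B); print('expected in left crop',((q-[260,85])*3).round(0).tolist())
E
```

```text
tcp 15.0 0.0023 0.0005 0.1064 push 10.2 0.35 1.29 0.015696050038066216 20.012153685092926 [ 0.22  1.46 -0.21]
shift [0.0, -0.0, -0.001] turn [-0.002, -0.0, 0.0]
[[-0.0051, 0.0957], [0.01, 0.0957], [-0.0051, 0.0334], [0.0104, 0.0334]] [[0.0128, 0.0853], [0.013, 0.0729], [0.0953, 0.0854]]
[-10.    1.7  -0.5]
[-9.8  2.4  1.1]
[-9.5  1.7  0.7]
expected in left crop [[154.0, 251.0], [152.0, 167.0], [263.0, 189.0], [268.0, 105.0]]
```

The board is within about 2–3 mm of centred, level and square, with a steady push of about 10 N, so I hand in.

```bash
python3 -c "
from plant import robot
print(robot.close_job())"
```

```text
the job is handed in; nothing more can be done
None
```

The job is handed in, with no verdict returned: the middle-sized front is held upright on the drawer, handle outwards, about 2 mm off centre and level by my measurements, gripped at 20 N and pressed at about 10 N for over 3 s.

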